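# Snap the sharpening stone into its spring-clip holder

## Task

Get the knife-sharpening holder ready: pick up the orange-brown sharpening stone and press it straight down between the two spring clips of the holder until it snaps in and lies flat on the bed, held under both clips, then let go of it. Leave the grey stone lying where it is.

Things in the scene. Friction and masses are not known exactly. Their poses are not given: they have to be found in the camera images.
- orange_stone_centre (a point): Centre (14 mm above the underside) of the loose orange-brown sharpening stone, lying flat on the left half of the wooden board that covers the hob (board top 75 mm above the worktop): a bar 124 mm long (its x), 40 mm wide (its y), 28 mm high (z up), 0.15 to 0.26 kg. Both ends are bevelled above and below: 124 mm only over a middle band 4 mm high, 106 mm at the upper and lower faces; the same either way round.
- grey_stone_centre (a point): Centre (14 mm above the underside) of a second loose stone of the same shape and size, but grey, lying on the board beside the orange-brown one, roughly parallel, at least 30 mm clear of it; which of them is the more to the left varies. It stays where it is.
- holder_seat (a point): Where the stone's centre lies once snapped home, 32 mm above the board, midway between the clips; x along the holder and so along the stone, y across, z up. Pushed straight down with about 8 to 15 N, the stone's bevelled ends spread the clips (they give up to 15 mm each) and the noses snap in over its upper bevels. Its own weight does not push it in; the first touch is about 20 mm above home.
- holder: The holder, fixed on the right half of the same board; origin at the middle of its underside, x along it. Heights from the board: black base plate 184 x 62 mm, 9 mm high; bed 100 x 34 mm (narrower than the stone) with a rubber top at 18 mm; a steel spring clip, 30 mm wide, at each end, its rounded nose 42 mm up and 56 mm from the middle, its flared lip reaching 61 mm up and 69 mm from the middle.

How it is judged:
By the outcome, as a careful person would: the job done as asked, in the order asked, and still so for the second after the job is handed in, with the robot touching nothing.
It also fails if it takes over 43 s, if anything falls off the work surface, if the arm or the gripper's body presses on something with over 40 N, if the wrist force passes 120 N, or if a joint passes its speed limit or range.

## Robot

A 7-joint arm with a two-finger parallel gripper is mounted at the origin on a cart in front of the work surface, level with it; the furniture and walls round the work are solid. World frame = base frame: x ahead of the robot, y to its left, z up, the work surface at z = 0. Lengths are in m, angles in rad, forces in N, time in s.
With the tool pointing down it reaches from about 0.35 to 0.9 m from the base axis. Payload 8.1 kg.
Tool frame: the origin (TCP) lies midway between the tips of the shut fingers; the grasp point (between the pads) lies 19 mm behind it; z points along the fingers, y is the line along which they close (so a half turn about z gives the same grasp; the last joint's range is limited). The gripper opens to 92 mm and grips with 3 to 60 N. Pads are 19 mm wide; open, the fingers measure 130 mm over their backs; the gripper's body (75 mm by 190 mm) begins 47 mm behind the grasp point.
Start: joints at [1.155, 0.434, 0.025, 1.573, -0.012, 1.134, -0.075], TCP at [0.192, -0.595, 0.227] pointing down, gripper open.
Joint ranges: [-2.62, 2.62], [-0.44, 2.09], [-1.27, 1.32], [0.08, 2.57], [-1.32, 4.46], [0.12, 2], [-2.74, 2.74]. Speed limits (rad/s): [2.22, 2.22, 3.01, 3.01, 3.14, 3.14, 3.14].

## Interface

Orientations are given as a rotation vector (axis times angle).
In Python, from cell import arm gives the robot as it stands.
- The arm moves only by the tool send_rows, never from a script. Its argument "increments" is a list of rows, each a list of 3 entries, a list of its own where there are three numbers: the finger opening in cm, from 0 to 9.18, then the shift along the tool's x, y, z in cm, then the turn, a rotation vector about the tool's x, y, z in rad. A call has 1 to 5 rows; each row shifts and turns the commanded pose from where the row before left it, along the tool's axes as they then stand; what a row does not reach is not made up. A row lasts 1/10 s, in which the tool goes at most 50 mm and 8.59 degrees, less where a joint would pass 70% of its speed; a pose out of reach is approached as far as the arm can. A call is refused whole if a number of a shift passes 5 or a number of a turn 0.15, either way. A call with a gripper value outside its range is refused whole. The fingers move at their own pace and stop on an object; "force" is the grip in N (left out, the last holds). Time passes only in rows, so rows that do not move let the fingers close. It gives the time, the measured TCP pose, the force, the opening and the grip force at its end, in the units of the state.
- arm.observe(): the state, without advancing time (a new reading comes with each control period).
- arm.get_image(name): name is "scene" or "top"; returns the picture (400x640x3 uint8, red, green, blue); there is no depth.
- arm.camera_params(name): a dict with "camera_matrix" (3x3 intrinsics, pixels), "R" (3x3) and "t" (3): a world point X has camera coordinates R X + t. Camera axes: x right, y down, z forward; pixel columns grow to the right and rows downward; lengths in m; the calibration is good to about 2 mm. A picture is of the moment at which its call begins. camera_params takes no time and is no camera call.
- arm.sign_off(): hands the job in; it is judged then, once.
The state is a dict: "clock": time; "joints": joint angles; "dq": joint speeds; "joint_efforts": joint torques, N m; "position": TCP position; "ee_rot": TCP orientation; "force": force on the tool from outside, world axes, zero at the start; "ft_torque": the same for the moment, N m; "width": opening from 0.0 (shut) to 1.0 (fully open); "gripper_force": force on a finger pad.
Only numpy, scipy, OpenCV 4.12 (cv2) and the standard library are available. Lean on these libraries where they do the work, as an engineer would, in place of code of your own. Each camera call takes 0.05 s, during which the arm holds its last target. There are 200 camera calls.

## Working session

There is one attempt and no reset: what is moved stays moved. The work goes in short steps, Python scripts to look and compute and a tool call to move; the robot and the scene stay as the last step left them, time stands still between calls to the robot, and variables do not carry over. Pictures are saved under pics/ and viewed, at most 10 in all, crops included, and the job is handed in when it is done.

Besides the shell and the picture viewer there is one more tool, called after "Call:" by a JSON object that holds its "op" and its "data". send_rows: Moves the arm, as the interface text tells. Its arguments: {"type":"object","properties":{"increments":{"type":"array"},"force":{"type":"number"}},"required":["increments"]}

```bash
mkdir -p pics; python3 - <<'E'
from cell import arm
import cv2
s=arm.observe();print(s)
for n in("top","scene"):
    cv2.imwrite(f"pics/{n}0.png",arm.get_image(n)[:,:,::-1]);print(arm.camera_params(n))
E
```

```text
{'clock': 0.0, 'joints': array([ 1.15540102,  0.43521379,  0.02502315,  1.57411434, -0.01158486,
        1.13402103, -0.07512071]), 'dq': array([ 0.00051788,  0.00041176,  0.00027894,  0.00017641, -0.00033527,
        0.00201826, -0.00054766]), 'joint_efforts': array([-9.14501379e-04, -6.67841077e+01,  9.84886475e-01, -3.14459431e+01,
       -6.04979158e-02,  4.26847301e-02,  1.38578043e-04]), 'position': array([ 0.19207343, -0.59419923,  0.22594462]), 'ee_rot': array([-3.10174541e+00, -4.88893753e-01,  6.71234984e-04]), 'force': array([-0.17971038,  0.62368631, -0.83695135]), 'ft_torque': array([-0.06196267,  0.04781992,  0.02693384]), 'gripper_force': 0.0, 'width': 1.002563783029076}
{'camera_matrix': array([[392.53643669,   0.        , 320.08894996],
       [  0.        , 392.53643669, 196.66189583],
       [  0.        ,   0.        ,   1.        ]]), 'R': array([[-0.07601263, -0.99710591, -0.00137077],
       [-0.97400983,  0.07454598, -0.21388723],
       [ 0.21337041, -0.01492299, -0.9768574 ]]), 't': array([0.04230041, 0.53751053, 0.85621364])}
{'camera_matrix': array([[453.03416315,   0.        , 322.05408355],
       [  0.        , 453.03416315, 196.79491554],
       [  0.        ,   0.        ,   1.        ]]), 'R': array([[ 0.64256009, -0.76620961, -0.0062738 ],
       [-0.44053358, -0.36271702, -0.82119822],
       [ 0.62693436,  0.53043303, -0.57060855]]), 't': array([-0.33759595,  0.34227067,  0.63092754])}
```

View pics/top0.png

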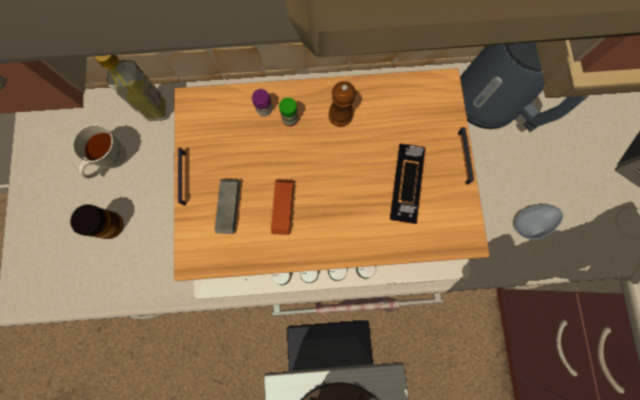

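View pics/scene0.png

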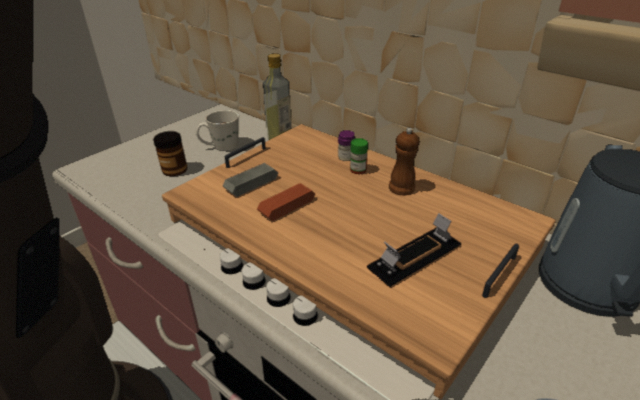

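The top view shows the orange stone at about (283,207), the grey stone at (228,206) and the holder at (408,183). I'll enlarge these.

```bash
python3 - <<'E'
import cv2,numpy as np
a=cv2.imread("pics/top0.png")
c1=cv2.resize(a[165:250,255:315],None,fx=6.5,fy=6.5,interpolation=2)
c2=cv2.resize(a[140:225,380:435],None,fx=6.5,fy=6.5,interpolation=2)
cv2.imwrite("pics/crop.png",np.hstack([c1,c2]));print(c1.shape)
E
cat > h.py <<'E'
from cell import arm
import numpy as np
def pix2w(n,uv,z):
    p=arm.camera_params(n);d=p["R"].T@np.linalg.solve(p["camera_matrix"],[*uv,1]);c=-p["R"].T@p["t"]
    return c+d*(z-c[2])/d[2]
def w2pix(n,X):
    p=arm.camera_params(n);v=p["camera_matrix"]@(p["R"]@np.array(X)+p["t"]);return v[:2]/v[2]
E
```

```text
(552, 390, 3)
```

View pics/crop.png

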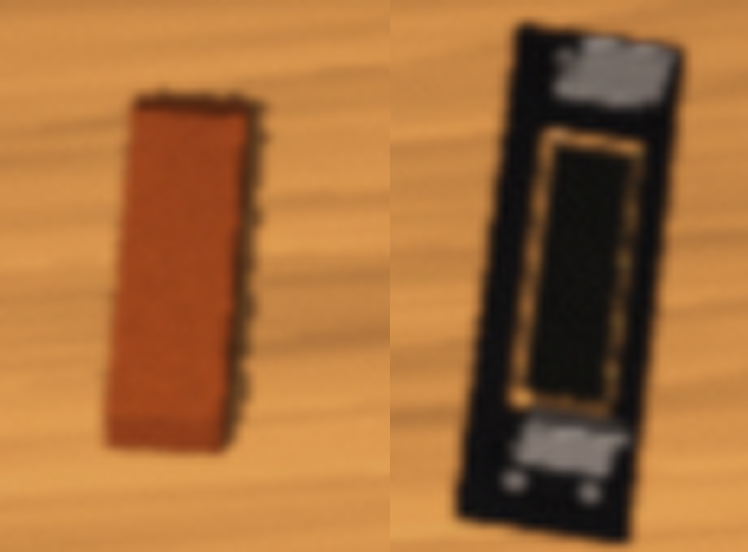

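The crop shows the orange stone's upper face with corners at about (134,108), (246,112), (227,418) and (107,414). The base plate's corners are at about (520,25), (683,47), (630,540) and (459,515).

```bash
python3 - <<'E'
from h import *
def rect(c,ox,oy,x0,z):
    P=np.array([pix2w("top",((x-x0+.5)/6.5-.5+ox,(y+.5)/6.5-.5+oy),z) for x,y in c])
    N=np.linalg.norm;m=P.mean(0);ax=P[0]+P[1]-P[2]-P[3]
    print(m,"len",N(ax)/2,"wid",N(P[0]+P[3]-P[1]-P[2])/2,"yaw",np.arctan2(ax[1],ax[0]));return m
o=rect([(134,108),(246,112),(227,418),(107,414)],255,165,0,.103)
h=rect([(520,25),(683,47),(630,540),(459,515)],380,140,390,.084)
# bed (inner rubber outline) top .093
rect([(545,135),(645,145),(612,412),(512,402)],380,140,390,.090)
import cv2
from scipy.spatial.transform import Rotation as R
s=arm.observe();M=R.from_rotvec(s["ee_rot"]).as_matrix();print(M.round(3))
print("scene proj",w2pix("scene",o),w2pix("scene",h))
E
```

```text
[0.51763134 0.08684143 0.103     ] len 0.10581953036838683 wid 0.039355566786680195 yaw -0.1290793460594101
[ 0.55211528 -0.20036004  0.084     ] len 0.18009950596305593 wid 0.058742912338807775 yaw -0.2348862752486103
[ 0.5521696  -0.20086324  0.09      ] len 0.09738759419785042 wid 0.0348496715117993 yaw -0.24242782955433276
[[ 0.951  0.308 -0.001]
 [ 0.308 -0.951  0.001]
 [-0.    -0.001 -1.   ]]
scene proj [287.37193899 195.90800948] [415.73872299 253.35885123]
```

Call:
{"op": "send_rows", "data": {"increments": [[9.18,[0,0,0],[0,0,0.147]],[9.18,[0,0,0],[0,0,0.147]],[9.18,[0,0,0],[0,0,0.147]],[9.18,[1.4,-4.4,0],[0,0,0]],[9.18,[1.4,-4.4,0],[0,0,0]]]}}

```text
clock: 0.6
position: [0.2309, -0.5103, 0.2259]
ee_rot: [-3.134, 0.206, 0.001]
force: [1.2, 0.1, 0.5]
width: 1.002
gripper_force: 0.0
```

Call:
{"op": "send_rows", "data": {"increments": [[9.18,[1.4,-4.4,0],[0,0,0]],[9.18,[1.4,-4.4,0],[0,0,0]],[9.18,[1.4,-4.4,0],[0,0,0]],[9.18,[1.4,-4.4,0],[0,0,0]],[9.18,[1.4,-4.4,0],[0,0,0]]]}}

```text
clock: 1.1
position: [0.3291, -0.2999, 0.2266]
ee_rot: [3.135, -0.201, -0.0]
force: [1.0, 0.4, 0.3]
width: 0.997
gripper_force: 0.0
```

Call:
{"op": "send_rows", "data": {"increments": [[9.18,[1.4,-4.4,0],[0,0,0]],[9.18,[1.4,-4.4,0],[0,0,0]],[9.18,[1.4,-4.4,0],[0,0,0]],[9.18,[1.4,-4.4,0],[0,0,0]],[9.18,[0,0,0],[0,0,0]]]}}

```text
clock: 1.6
position: [0.4092, -0.1285, 0.2269]
ee_rot: [-3.134, 0.187, -0.002]
force: [0.6, -1.0, -0.3]
width: 1.0
gripper_force: 0.0
```

Call:
{"op": "send_rows", "data": {"increments": [[9.18,[1.6,-4.5,0],[0,0,0]],[9.18,[1.6,-4.5,0],[0,0,0]],[9.18,[1.6,-4.5,0],[0,0,0]],[9.18,[1.6,-4.5,0],[0,0,0]],[9.18,[1.6,-4.5,0],[0,0,0]]]}}

```text
clock: 2.1
position: [0.5156, 0.0796, 0.2265]
ee_rot: [3.135, -0.202, -0.0]
force: [0.9, -1.1, 0.4]
width: 1.005
gripper_force: 0.0
```

Call:
{"op": "send_rows", "data": {"increments": [[9.18,[0,0,0],[0,0,0]],[9.18,[0,0,0],[0,0,0]]]}}

```text
clock: 2.3
position: [0.5149, 0.0791, 0.2261]
ee_rot: [3.135, -0.198, -0.002]
force: [-0.2, -0.2, 0.5]
width: 0.997
gripper_force: 0.0
```

Call:
{"op": "send_rows", "data": {"increments": [[7.0,[0.2,-0.8,3],[0,0,0]],[7.0,[0,0,4],[0,0,0]],[7.0,[0,0,3],[0,0,0]],[7.0,[0,0,0],[0,0,0]],[7.0,[0,0,0],[0,0,0]]]}}

```text
clock: 2.8
position: [0.5179, 0.0848, 0.1272]
ee_rot: [3.134, -0.204, -0.001]
force: [0.1, -0.5, 0.0]
width: 0.763
gripper_force: 0.0
```

```bash
python3 - <<'E'
from h import *
import cv2
t=arm.get_image("top")[:,:,::-1];s=arm.get_image("scene")[:,:,::-1];print(arm.observe()["position"])
cv2.imwrite("pics/look1.png",np.hstack([cv2.resize(x,(400,400),interpolation=2) for x in(t[155:255,230:330],s[120:240,220:340])]))
E
```

```text
[0.51917118 0.08569303 0.12850203]
```

View pics/look1.png

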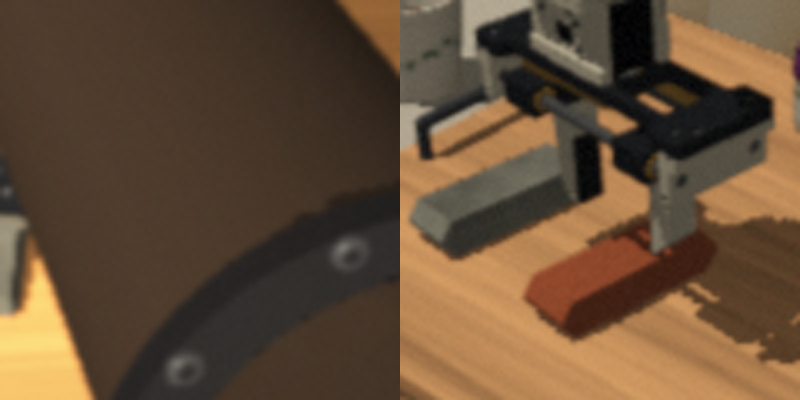

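The arm hides the stones from the top camera. The scene crop, with the near finger's tip at about (675,245), shows the fingers straddling the orange stone clear of the grey one. I'll go down and grip.

Call:
{"op": "send_rows", "data": {"increments": [[7.0,[0,0,2.4],[0,0,0]],[7.0,[0,0,2.3],[0,0,0]],[7.0,[0,0,0],[0,0,0]],[3.0,[0,0,0],[0,0,0]],[3.0,[0,0,0],[0,0,0]]], "force": 45}}

```text
clock: 3.4
position: [0.5193, 0.0865, 0.0815]
ee_rot: [-3.134, 0.202, -0.004]
force: [0.3, -0.4, -0.4]
width: 0.634
gripper_force: 0.0
```

Call:
{"op": "send_rows", "data": {"increments": [[3.0,[0,0,0],[0,0,0]],[3.0,[0,0,0],[0,0,0]],[3.0,[0,0,0],[0,0,0]],[3.0,[0,0,0],[0,0,0]]]}}

```text
clock: 3.8
position: [0.5187, 0.0867, 0.0806]
ee_rot: [-3.135, 0.201, -0.002]
force: [-1.1, 0.2, 7.8]
width: 0.435
gripper_force: 45.0
```

Call:
{"op": "send_rows", "data": {"increments": [[3.0,[0,0,-2],[0,0,0]],[3.0,[0,0,-4],[0,0,0]],[3.0,[0,0,-4],[0,0,0]],[3.0,[0,0,-2],[0,0,0]],[3.0,[0,0,0],[0,0,0]]]}}

```text
clock: 4.3
position: [0.5197, 0.0867, 0.2027]
ee_rot: [-3.134, 0.202, -0.008]
force: [0.2, 0.2, -3.2]
width: 0.432
gripper_force: 45.0
```

Call:
{"op": "send_rows", "data": {"increments": [[3.0,[0,0,0],[0,0,0.109]],[3.0,[1.4,3.9,0],[0,0,0]],[3.0,[1.4,3.9,0],[0,0,0]],[3.0,[1.4,3.9,0],[0,0,0]],[3.0,[1.4,3.9,0],[0,0,0]]]}}

```text
clock: 4.8
position: [0.5349, -0.0802, 0.1983]
ee_rot: [3.119, -0.371, -0.004]
force: [0.6, 0.1, -1.2]
width: 0.431
gripper_force: 45.0
```

Call:
{"op": "send_rows", "data": {"increments": [[3.0,[1.4,3.9,0],[0,0,0]],[3.0,[1.4,3.9,0],[0,0,0]],[3.0,[1.4,3.6,0],[0,0,0]],[3.0,[0,0,0],[0,0,0]],[3.0,[0,0,0],[0,0,0]]]}}

```text
clock: 5.3
position: [0.5488, -0.2001, 0.198]
ee_rot: [-3.119, 0.375, 0.004]
force: [-0.2, 0.6, -1.9]
width: 0.433
gripper_force: 45.0
```

```bash
python3 - <<'E'
from h import *
import cv2
s=arm.get_image("scene")[:,:,::-1];t=arm.get_image("top")[:,:,::-1];o=arm.observe();p=o["position"];print(p,o["ee_rot"],o["force"])
cv2.imwrite("pics/look2.png",np.hstack([cv2.resize(s[140:290,340:490],(600,600),interpolation=2),cv2.resize(t[130:230,393:426],(198,600),interpolation=2)]))
y=2*np.arctan2(o["ee_rot"][1],o["ee_rot"][0]);ax=np.array([np.cos(y),np.sin(y),0]);n=np.array([-np.sin(y),np.cos(y),0])
if y>1 or y<-1: pass
print("yaw",y)
y=-.238;ax=np.array([np.cos(y),np.sin(y),0]);n=np.array([-np.sin(y),np.cos(y),0])
h=np.array([.5521,-.2006,0])
c=lambda q:((w2pix("scene",q)-[340,140])*4).round()
for sx in(-1,1):
  for sy in(-1,1):
    print(sx,sy,"stone top edge",c(p+[0,0,.022]+sx*.053*ax+sy*.02*n),"plate",c(h+[0,0,.084]+sx*.092*ax+sy*.031*n),"lip",c(h+[0,0,.136]+sx*.069*ax+sy*.015*n))
E
```

```text
[ 0.5494384  -0.19775271  0.19875471] [-3.11876012e+00  3.69584105e-01  2.64105252e-03] [-0.06928081  1.06042389 -1.1353059 ]
yaw 6.0472784152743175
-1 -1 stone top edge [274. 273.] plate [202. 582.] lip [226. 446.]
-1 1 stone top edge [203. 226.] plate [105. 500.] lip [177. 408.]
1 -1 stone top edge [455. 183.] plate [491. 410.] lip [449. 323.]
1 1 stone top edge [382. 142.] plate [390. 344.] lip [398. 291.]
```

View pics/look2.png

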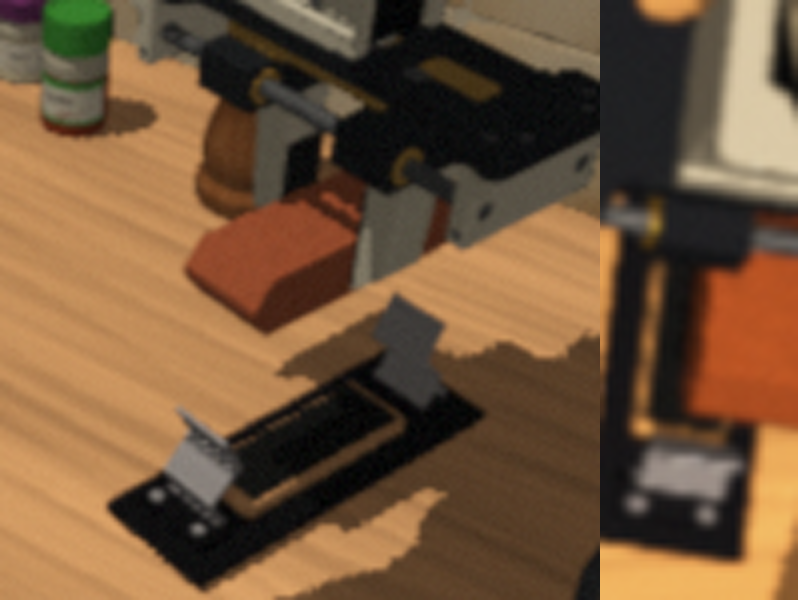

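The holder's plate corners in the scene crop, about (203,588), (108,506) and (483,411), and its clip lips agree with my estimate to about 1–2 mm. The stone's near end, about (210,232) to (278,268), is where it should be. I'll correct by 4 mm and go down to just above first touch.

Call:
{"op": "send_rows", "data": {"increments": [[3.0,[0.4,0.1,2],[0,0,0]],[3.0,[0,0,3],[0,0,0]],[3.0,[0,0,2],[0,0,0]],[3.0,[0,0,0],[0,0,0]],[3.0,[0,0,0],[0,0,0]]], "force": 60}}

```text
clock: 5.9
position: [0.5537, -0.1999, 0.13]
ee_rot: [-3.119, 0.369, 0.001]
force: [0.5, 0.4, -1.6]
width: 0.431
gripper_force: 60.0
```

```bash
python3 - <<'E'
from h import *
import cv2
s=arm.get_image("scene")[:,:,::-1];t=arm.get_image("top")[:,:,::-1];o=arm.observe();print(o["position"],o["ee_rot"],o["force"])
cv2.imwrite("pics/look3.png",np.hstack([cv2.resize(s[190:300,350:480],(650,550),interpolation=2),cv2.resize(t[130:230,393:420],(148,550),interpolation=2)]))
E
```

```text
[ 0.55436252 -0.20061525  0.13103268] [ 3.11956897e+00 -3.70277076e-01  2.73835459e-03] [ 0.71051568 -0.5621722  -0.75075369]
```

View pics/look3.png

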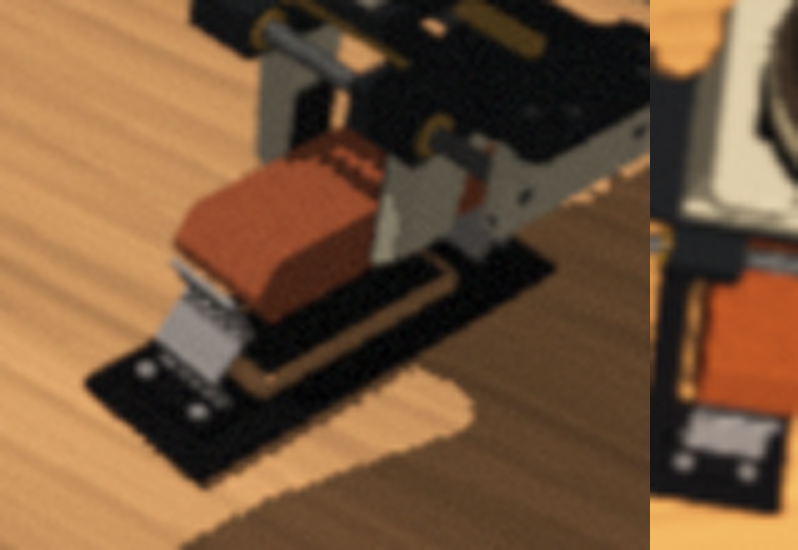

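The stone sits between the clips: its near end is at about (220,270), by the near lip at (205,280), and both sides are aligned. I'll press down.

Call:
{"op": "send_rows", "data": {"increments": [[3.0,[0,0,0.7],[0,0,0]],[3.0,[0,0,0.6],[0,0,0]],[3.0,[0,0,0.4],[0,0,0]],[3.0,[0,0,0],[0,0,0]]]}}

```text
clock: 6.4
position: [0.5545, -0.2014, 0.1133]
ee_rot: [3.119, -0.372, 0.003]
force: [0.3, 0.5, 3.6]
width: 0.429
gripper_force: 60.0
```

Call:
{"op": "send_rows", "data": {"increments": [[3.0,[0,0,0.4],[0,0,0]],[3.0,[0,0,0.4],[0,0,0]],[3.0,[0,0,0],[0,0,0]]]}}

```text
clock: 6.7
position: [0.5528, -0.201, 0.1036]
ee_rot: [-3.119, 0.372, 0.003]
force: [0.7, -0.6, -6.3]
width: 0.434
gripper_force: 60.0
```

Call:
{"op": "send_rows", "data": {"increments": [[3.0,[0,0,0.3],[0,0,0]],[3.0,[0,0,0.3],[0,0,0]],[3.0,[0,0,0],[0,0,0]]]}}

```text
clock: 7.0
position: [0.5536, -0.2012, 0.0987]
ee_rot: [3.119, -0.372, 0.0]
force: [-1.1, -0.1, -0.8]
width: 0.431
gripper_force: 60.0
```

Nearly home. A further 2 mm should meet the bed.

Call:
{"op": "send_rows", "data": {"increments": [[3.0,[0,0,0.1],[0,0,0]],[3.0,[0,0,0.1],[0,0,0]],[3.0,[0,0,0],[0,0,0]]]}}

```text
clock: 7.3
position: [0.5536, -0.2012, 0.0986]
ee_rot: [3.119, -0.372, 0.001]
force: [-6.9, 1.5, 19.4]
width: 0.427
gripper_force: 60.0
```

The stone is seated, with 19 N against the bed. I'll relieve the load, release and lift.

Call:
{"op": "send_rows", "data": {"increments": [[3.0,[0,0,-0.15],[0,0,0]],[7.0,[0,0,0],[0,0,0]],[7.0,[0,0,0],[0,0,0]],[7.0,[0,0,0],[0,0,0]],[7.0,[0,0,0],[0,0,0]]]}}

```text
clock: 7.8
position: [0.5536, -0.2012, 0.0981]
ee_rot: [-3.119, 0.372, 0.0]
force: [1.0, 0.4, 0.6]
width: 0.724
gripper_force: 0.0
```

Call:
{"op": "send_rows", "data": {"increments": [[7.0,[0,0,-1],[0,0,0]],[7.0,[0,0,-3],[0,0,0]],[7.0,[0,0,-4],[0,0,0]],[7.0,[0,0,-4],[0,0,0]],[7.0,[0,0,0],[0,0,0]]]}}

```text
clock: 8.3
position: [0.5567, -0.2018, 0.2248]
ee_rot: [3.118, -0.372, 0.016]
force: [-0.4, -0.5, -0.8]
width: 0.763
gripper_force: 0.0
```

Call:
{"op": "send_rows", "data": {"increments": [[7.0,[-4,0,0],[0,0,0]],[7.0,[-4,0,0],[0,0,0]],[7.0,[-4,0,0],[0,0,0]],[7.0,[0,0,0],[0,0,0]]]}}

```text
clock: 8.7
position: [0.4318, -0.172, 0.2182]
ee_rot: [3.119, -0.373, -0.005]
force: [0.2, 0.2, 0.0]
width: 0.76
gripper_force: 0.0
```

```bash
python3 - <<'E'
from h import *
import cv2
s=arm.get_image("scene")[:,:,::-1];t=arm.get_image("top")[:,:,::-1];o=arm.observe();print(o["position"],o["force"],o["width"])
cv2.imwrite("pics/look4.png",np.hstack([cv2.resize(s[150:300,220:480],(780,450),interpolation=2)]))
E
```

```text
[ 0.43675114 -0.17305585  0.21899943] [0.66709202 0.81929464 0.62131327] 0.7571880255897372
```

View pics/look4.png

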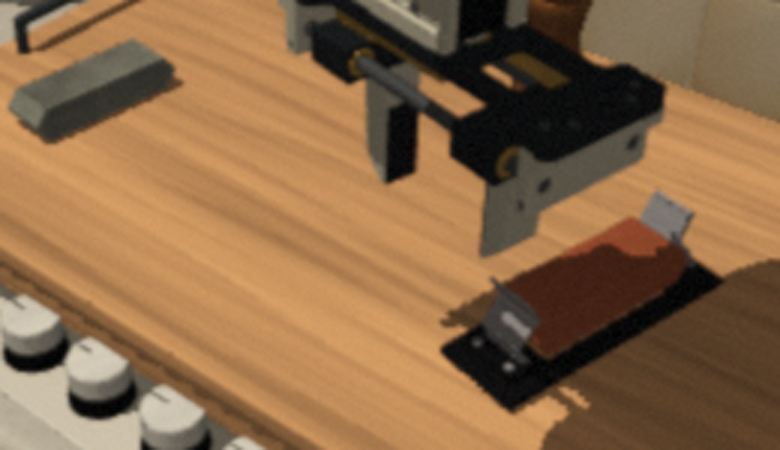

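The orange stone lies flat on the bed, under the near clip at (510,315) and the far clip at (668,215). The grey stone is still at (90,90), and the gripper is clear.

```bash
python3 -c "
from cell import arm
print(arm.sign_off())"
```

```text
the job is handed in; nothing more can be done
None
```

The orange-brown stone is snapped into the holder, flat on the bed under both clips and let go of, the grey stone is where it was, and the job was handed in at about 9 s.

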